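# Pack the spacer set and lock it with the wedge

## Task

Gather the three whole plywood packers into the wedge tray as one close-packed upright row: the thickest against the end stop (the tray end with two screws), then the middle one, then the thinnest, each snug against the last and square across the tray. Then press the dark hardwood wedge, narrow end down, into the remaining gap until it stands on the tray floor. Leave the two spoiled blocks (one notched, one with a corner cut out), the nail jar and the hole saw where they are.

Things in the scene. Friction and masses are not known exactly. Their poses are not given: they have to be found in the camera images.
- tray: Fixed wooden tray. Channel along its x axis from -54 to +54 mm, 56 mm wide, floor 6 mm above the table; side lips 14 mm high; end walls 50 mm high: +x the 22 mm stop (two screws on top), -x the 14 mm cleat. Origin on the table under the channel's middle, z up. Tight-packed centres: x = 34 (thick), 1, -19, -40 mm (wedge), y = 0; x axes of packers and wedge along the tray's, either way.
- thick_packer: Plywood block standing on the table, veneer stripes running along its length on the top: 40 mm thick (its x axis), 40 mm long (its y axis), 44 mm tall. Origin: centre of the underside, z up. Whole, square packer of the set. Pinch it by its two ends, 40 mm apart along its y axis.
- middle_packer: Plywood block standing on the table, veneer stripes running along its length on the top: 26 mm thick (its x axis), 40 mm long (its y axis), 44 mm tall. Origin: centre of the underside, z up. Whole, square packer of the set. Pinch it by its two ends, 40 mm apart along its y axis.
- thin_packer: Plywood block standing on the table, veneer stripes running along its length on the top: 14 mm thick (its x axis), 40 mm long (its y axis), 44 mm tall. Origin: centre of the underside, z up. Whole, square packer of the set. Pinch it by its two ends, 40 mm apart along its y axis.
- wedge: Dark hardwood wedge on its narrow end, 60 mm tall, 40 mm long (its y axis; pinch these parallel ends), flanks tapering evenly from 32 mm at the top to 14 mm at the foot (its x axis, 0.15 rad a side); round steel button on top, 22 mm across, 5 mm high. Origin: centre of the narrow underside, z up. 1 mm of play in a tight row; in a shorter gap pressing it down (5 to 20 N) tightens the row.
- notched_block: Plywood block standing on the table, veneer stripes running along its length on the top: 26 mm thick (its x axis), 40 mm long (its y axis), 44 mm tall. Origin: centre of the underside, z up. Spoiled: a saddle notch 18 mm wide and 26 mm deep is cut across the middle of its top. Does not belong in the tray; leave it.
- rebated_block: Plywood block standing on the table, veneer stripes running along its length on the top: 40 mm thick (its x axis), 40 mm long (its y axis), 44 mm tall. Origin: centre of the underside, z up. Spoiled: an 18 x 18 mm corner is cut out over its full height (L shape seen from above). Does not belong in the tray; leave it.
- nail_jar: Clear jar of nails with a black lid, 62 mm across, 80 mm tall, beyond the work; leave it. Origin: centre of the underside.
- hole_saw: Red hole saw standing cup down with its steel arbor up, 39 mm across, 64 mm tall, to the right of the work; leave it. Origin: centre of the underside.
Things that resemble listed ones, but are neither listed nor needed, are in the scene too. Leave any green or orange look-alike of the thick_packer alone. What is shaped like the middle_packer but purple is not meant.

How it is judged:
By the outcome, as a careful person would: the job done as asked, in the order asked, and still so for the second after the job is handed in, with the robot touching nothing.
It also fails if it takes over 96 s, if anything falls off the work surface, if the arm or the gripper's body presses on something with over 40 N, if the wrist force passes 120 N, or if a joint passes its speed limit or range.

## Robot

A 6-joint arm with a two-finger parallel gripper is mounted at the origin on a cart in front of the work surface, level with it; the furniture and walls round the work are solid. World frame = base frame: x ahead of the robot, y to its left, z up, the work surface at z = 0. Lengths are in m, angles in rad, forces in N, time in s.
With the tool pointing down it reaches from about 0.3 to 0.775 m from the base axis. Payload 14.6 kg.
Tool frame: the origin (TCP) lies midway between the tips of the shut fingers; the grasp point (between the pads) lies 19 mm behind it (ctrl.grip_point_offset is the distance from the TCP to the grasp point, in m); z points along the fingers, y is the direction in which the jaws open and shut (so a half turn about z gives the same grasp; the last joint's range is limited). The gripper opens to 85 mm and grips with 20 to 120 N. Pads are 22 mm wide; open, the fingers measure 114 mm over their backs; the gripper's body (76 mm by 85 mm) begins 54 mm behind the grasp point. The pads swing forward as they close: fully open they stand 13 mm farther back than shut.
Start: joints at [-1.274, 0.3, 1.521, -0, 1.321, -0.067], TCP at [0.196, -0.514, 0.231] pointing down, gripper open.
Joint ranges: [-3.03, 3.03], [-0.79, 2.21], [0.23, 2.52], [-1.04, 4.18], [0, 3.07], [-2.55, 2.55]. Speed limits (rad/s): [2.22, 2.22, 2.57, 3.14, 3.14, 3.14].

## Interface

Orientations are given as a unit quaternion [x, y, z, w].
In Python, from station import ctrl, eyes, finder gives the robot as it stands. The module is installed in compiled form; this text tells all that it offers. Calls block until the motion is done:
- ctrl.reach(position, orientation): joint-space move of the TCP to a pose.
- ctrl.movel(position, max_speed=0.15, attitude=None, until_force=None): straight line of the TCP; attitude=None keeps the orientation; max_speed is the mean speed in m/s. With until_force (N) it stops when the force on the tool has changed by that much, and returns True; else False.
- ctrl.move_joints(angles): joint-space move.
- ctrl.release() and ctrl.clamp(strength=None): open the fingers fully, or close them until they stop; strength is the grip in N (None keeps the last).
- ctrl.sleep(seconds).
- ctrl.solve_ik(position, orientation): joint angles nearest the present ones, or None.
- eyes.get_image(name): name is "scene" or "side" or "wrist"; returns the picture (384x512x3 uint8, red, green, blue); there is no depth.
- eyes.camera_params(name): a dict with "fx", "fy", "cx", "cy" (pixels), "dist_coeffs" ([k1, k2, p1, p2, k3] as OpenCV has them; the pictures are not rectified), "R" (3x3) and "t" (3): a world point X has camera coordinates R X + t; the wrist camera has in their place "mount" (4x4, takes a point from camera to tool coordinates, whose origin is the TCP and whose axes are the flange's). Camera axes: x right, y down, z forward; pixel columns grow to the right and rows downward; lengths in m; the calibration is good to about 2 mm. A picture is of the moment at which its call begins: read the wrist's pose just before it. camera_params takes no time and is no camera call.
A pose or a line that the arm cannot do raises ctrl.IKError and nothing moves.
- ctrl.job_done(): hands the job in, once; it reports no verdict.
Trained networks look in the newest picture that a camera, given by its name, has taken for a name from the list of things; names that differ only in an ending like _2 or _b are one class to them, and where a whole thing is asked for, a point or a joint stands for the part that bears it (a point fixed in the world has none). Each returns a list of dicts, best first, with "score" (0 to 1); they miss things now and then, are a little off and sometimes report something else, mostly with a low value. They report only what shows in the picture. A call takes as long as a camera call. They do not tell look-alikes from the thing itself.
- finder.trace(camera, query): "region" (384x512 bool, what is visible of it) and "rect" ([left, top, width, height] in pixels, round what is visible of it).
- finder.landmark_of(camera, query): "centre" ([column, row] in pixels: a listed point, or the origin of a listed thing).
Readings, each from a call of its own:
- ctrl.read_time_s(): time.
- ctrl.read_q(): joint angles.
- ctrl.read_joint_vel(): joint speeds.
- ctrl.read_effort(): joint torques, N m.
- ctrl.read_tcp_pos(): TCP position.
- ctrl.read_tcp_rot(): TCP orientation.
- ctrl.read_ft_force(): force on the tool from outside, world axes, zero at the start.
- ctrl.read_wrist_torque(): the same for the moment, N m.
- ctrl.read_width(): finger opening in m.
Only numpy, scipy, OpenCV 4.12 (cv2) and the standard library are available. Lean on these libraries where they do the work, as an engineer would, in place of code of your own. Each camera call takes 0.05 s, during which the arm holds its last target.

## Working session

There is one attempt and no reset: what is moved stays moved. The work goes in short steps, each a Python script; the robot and the scene stay as the last script left them, time stands still between calls to the robot, and variables do not carry over. Pictures are saved under pics/ and viewed, and the job is handed in when it is done.

```bash
mkdir -p pics; ls; python3 - <<'E'
from station import ctrl, eyes, finder
import cv2
for n in ["scene","side","wrist"]:
    im=eyes.get_image(n); cv2.imwrite(f"pics/{n}0.png",im[:,:,::-1])
    p=eyes.camera_params(n); print(n,p)
print(ctrl.read_time_s(),ctrl.read_tcp_pos(),ctrl.read_tcp_rot(),ctrl.grip_point_offset)
E
```

```text
pics
scene {'fx': 429.74149810914054, 'fy': 429.74149810914054, 'cx': 258.69130000269314, 'cy': 196.49002281729219, 'dist_coeffs': array([-0.04946285,  0.        ,  0.        ,  0.        ,  0.        ]), 'R': array([[ 0.89256546, -0.4508065 , -0.01002026],
       [-0.32127682, -0.620199  , -0.71563566],
       [ 0.31639865,  0.64197095, -0.69840188]]), 't': array([-0.65231718, -0.06142372,  1.01303083])}
side {'fx': 496.45190543667053, 'fy': 496.45190543667053, 'cx': 262.1212603859076, 'cy': 190.58640260566685, 'dist_coeffs': array([-0.14949102,  0.        ,  0.        ,  0.        ,  0.        ]), 'R': array([[-0.98919046, -0.1465852 , -0.00387356],
       [-0.08209339,  0.57548673, -0.81368034],
       [ 0.12150268, -0.80456684, -0.58129967]]), 't': array([0.48598366, 0.28835732, 0.71600157])}
wrist {'fx': 330.51402011706034, 'fy': 330.51402011706034, 'cx': 258.28863408059635, 'cy': 189.13619672491504, 'dist_coeffs': array([-0.01108643,  0.        ,  0.        ,  0.        ,  0.        ]), 'mount': array([[-2.02603292e-03, -9.56746772e-01, -2.90914952e-01,
         7.40261092e-02],
       [ 9.99997738e-01, -2.12664047e-03,  2.96583985e-05,
         6.24868187e-04],
       [-6.47047089e-04, -2.90914234e-01,  9.56748917e-01,
        -1.41908772e-01],
       [ 0.00000000e+00,  0.00000000e+00,  0.00000000e+00,
         1.00000000e+00]])}
0.15 [ 0.19563328 -0.51383984  0.23085351] [ 9.83503361e-01  1.80889294e-01 -5.01806982e-05 -4.45817478e-04] 0.0187
```

View pics/scene0.png

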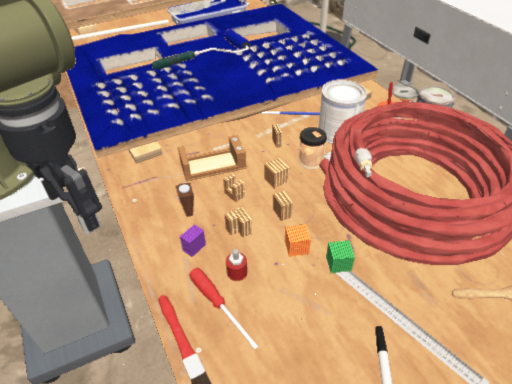

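View pics/side0.png

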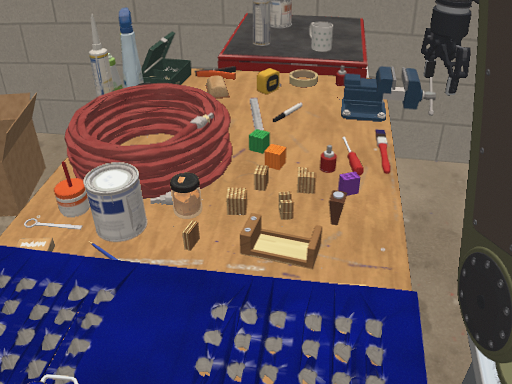

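View pics/wrist0.png

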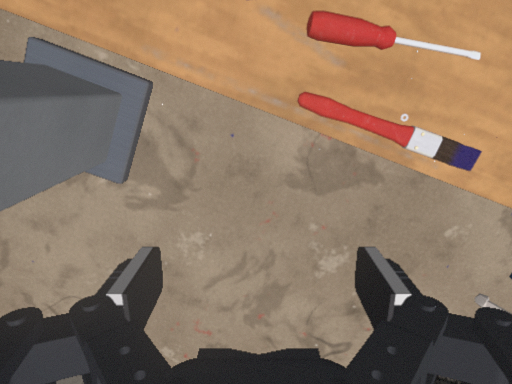

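The scene view shows the wedge at (186,198), the tray at (213,160), the notched block at (235,188), the thin packer at (277,133), and blocks at (277,173), (283,205) and (238,221). I'll get rough positions, then take a wrist look.

```bash
cat > h.py <<'E'
from station import ctrl, eyes, finder
import cv2, numpy as np
from scipy.spatial.transform import Rotation as Ro
def cam(name,pose=None):
    p=eyes.camera_params(name)
    K=np.array([[p["fx"],0,p["cx"]],[0,p["fy"],p["cy"]],[0,0,1]]); d=np.array(p["dist_coeffs"])
    if "R" in p: R,t=np.array(p["R"]),np.array(p["t"])
    else:
        pos,q=pose; T=np.eye(4); T[:3,:3]=Ro.from_quat(q).as_matrix(); T[:3,3]=pos
        W=np.linalg.inv(T@np.array(p["mount"])); R,t=W[:3,:3],W[:3,3]
    return K,d,R,t
def unproj(c,uv,z):
    K,d,R,t=c
    n=cv2.undistortPoints(np.array(uv,float).reshape(-1,1,2),K,d)[:,0]
    D=np.c_[n,np.ones(len(n))]@R; o=-R.T@t
    return o+D*((z-o[2])/D[:,2])[:,None]
def proj(c,X):
    K,d,R,t=c
    return cv2.projectPoints(np.array(X,float).reshape(-1,1,3),cv2.Rodrigues(R)[0],t,K,d)[0][:,0]
def down(yaw):  # tool z down; jaw axis (tool y) at angle yaw+90 ; tool x at yaw
    return (Ro.from_euler('z',yaw)*Ro.from_euler('x',np.pi)).as_quat()
def wsnap(fn):
    pose=(ctrl.read_tcp_pos(),ctrl.read_tcp_rot())
    im=eyes.get_image("wrist"); cv2.imwrite(fn,im[:,:,::-1])
    np.savez(fn.replace('.png','.npz'),pos=pose[0],q=pose[1])
    return im,cam("wrist",pose)
E
python3 - <<'E'
from h import *
c=cam("scene")
for n,uv in dict(tray=(213,163),wedge=(187,212),notch=(235,195),A=(277,180),B=(284,214),C=(239,230),thin=(278,142),jar=(312,160),saw=(236,272),purple=(193,248),orange=(298,250)).items():
    print(n,unproj(c,[uv],0.01).round(3))
print(Ro.from_quat(ctrl.read_tcp_rot()).as_matrix().round(2))
E
```

```text
tray [[ 0.491 -0.238  0.01 ]]
wedge [[ 0.381 -0.36   0.01 ]]
notch [[ 0.492 -0.36   0.01 ]]
A [[ 0.595 -0.359  0.01 ]]
B [[ 0.558 -0.458  0.01 ]]
C [[ 0.457 -0.455  0.01 ]]
thin [[ 0.665 -0.237  0.01 ]]
jar [[ 0.702 -0.336  0.01 ]]
saw [[ 0.409 -0.545  0.01 ]]
purple [[ 0.359 -0.456  0.01 ]]
orange [[ 0.536 -0.553  0.01 ]]
[[ 0.93  0.36 -0.  ]
 [ 0.36 -0.93  0.  ]
 [ 0.   -0.   -1.  ]]
```

```bash
python3 - <<'E'
from h import *
for yaw in (0,np.pi,-np.pi/2,np.pi/2):
  s=np.array([np.cos(yaw),np.sin(yaw)])
  for z in (.24,.3):
    p=np.r_[np.array([.52,-.35])+.055*s,z]
    print(yaw,z,p,ctrl.solve_ik(p,down(yaw)))
s=None
yaw=0; p=[.55,-.35,.26]
ctrl.reach(p,down(yaw))
im,c=wsnap("pics/w1.png")
print(ctrl.read_time_s())
for n in ["thick_packer","middle_packer","thin_packer","wedge","tray","notched_block","rebated_block"]:
    for r in finder.landmark_of("wrist",n)[:3]: print(n,round(r["score"],2),np.round(r["centre"]),unproj(c,[r["centre"]],0.006 if n=="tray" else 0).round(3)[0,:2])
print(ctrl.read_time_s())
E
```

```text
0 0.24 [ 0.575 -0.35   0.24 ] [-6.01187261e-01  5.79182915e-01  1.10533655e+00 -4.44089210e-16
  1.45707319e+00  9.69609066e-01]
0 0.3 [ 0.575 -0.35   0.3  ] [-6.01187261e-01  5.57047380e-01  1.00385239e+00 -4.44089210e-16
  1.58069288e+00  9.69609066e-01]
3.141592653589793 0.24 [ 0.465 -0.35   0.24 ] [-0.70814735  0.36520858  1.41404187  0.          1.36234221 -2.27894368]
3.141592653589793 0.3 [ 0.465 -0.35   0.3  ] [-0.70814735  0.33186951  1.32101045  0.          1.4887127  -2.27894368]
-1.5707963267948966 0.24 [ 0.52  -0.405  0.24 ] [-7.17266572e-01  5.44728366e-01  1.15752469e+00 -4.44089210e-16
  1.43933959e+00  2.42432608e+00]
-1.5707963267948966 0.3 [ 0.52  -0.405  0.3  ] [-7.17266572e-01  5.20416992e-01  1.05829507e+00 -4.44089210e-16
  1.56288059e+00  2.42432608e+00]
1.5707963267948966 0.24 [ 0.52  -0.295  0.24 ] [-0.57729173  0.4011972   1.36478621  0.          1.37560923 -0.57729173]
1.5707963267948966 0.3 [ 0.52  -0.295  0.3  ] [-0.57729173  0.36941683  1.2711166   0.          1.50105923 -0.57729173]
1.6583
thick_packer 0.87 [255. 108.] [ 0.601 -0.348]
thick_packer 0.81 [475. 117.] [ 0.591 -0.611]
thick_packer 0.72 [407. 159.] [ 0.54  -0.536]
middle_packer 0.82 [334. 141.] [ 0.562 -0.444]
middle_packer 0.78 [326. 285.] [ 0.362 -0.446]
middle_packer 0.44 [257. 268.] [ 0.389 -0.349]
thin_packer 0.87 [148.  48.] [ 0.668 -0.227]
wedge 0.67 [256. 264.] [ 0.395 -0.348]
tray 0.67 [168. 199.] [ 0.49  -0.237]
tray 0.43 [395. 246.] [ 0.423 -0.532]
notched_block 0.75 [256. 195.] [ 0.494 -0.348]
rebated_block 0.61 [334. 218.] [ 0.461 -0.45 ]
2.0083
```

View pics/w1.png

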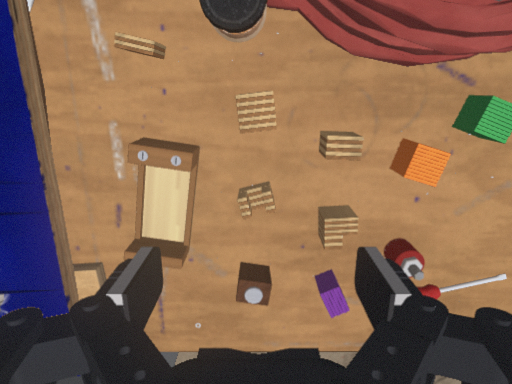

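The wrist view is clear: the stop with two screws is at (160,155), so tray +x is about world +x. Thick is at (256,112), middle (341,145), thin (140,45), wedge (254,285), notched (256,200) and rebated (338,228). Next I'll fit poses from the traced masks and take a closer tray view.

```bash
cat > fit.py <<'E'
from h import *
from scipy.optimize import minimize
def box(a,b,h,z0=0): return np.array([[x,y,z] for x in(-a/2,a/2) for y in(-b/2,b/2) for z in(z0,z0+h)])
W=np.array([[s*x,y,z] for s in(-1,1) for y in(-.02,.02) for x,z in((.007,0),(.016,.06))])
BT=np.array([[.011*np.cos(a),.011*np.sin(a),z] for a in np.arange(0,6.28,.3) for z in(.06,.065)])
M=dict(thick_packer=[box(.04,.04,.044)],middle_packer=[box(.026,.04,.044)],thin_packer=[box(.014,.04,.044)],wedge=[W,BT])
def render(c,name,p,sh=(384,512),S=2):
    R=Ro.from_euler('z',p[2]).as_matrix(); im=np.zeros((sh[0]*S,sh[1]*S),np.uint8)
    for b in M[name]:
        uv=proj(c,b@R.T+[p[0],p[1],0])
        hull=cv2.convexHull(((uv+.5)*S-.5).astype(np.float32))
        cv2.fillConvexPoly(im,np.round(hull*16).astype(np.int32),1,shift=4)
    return im.astype(bool)
def fit(views,name,xy):
    ms=[(c,cv2.resize(m.astype(np.uint8),None,fx=2,fy=2,interpolation=cv2.INTER_NEAREST).astype(bool)) for c,m in views]
    def cost(q):
        p=[q[0]*.01,q[1]*.01,q[2]*.2]
        return sum(1-(r&m).sum()/(r|m).sum() for c,m in ms for r in [render(c,name,p)])
    best=None
    for y0 in np.arange(-.75,.76,.25):
        r=minimize(cost,[xy[0]*100,xy[1]*100,y0/.2],method='Nelder-Mead',options=dict(initial_simplex=np.array([xy[0]*100,xy[1]*100,y0/.2])+np.array([[0,0,0],[.5,0,0],[0,.5,0],[0,0,.8]]),xatol=.005,fatol=1e-4))
        r2=(r.fun,[r.x[0]*.01,r.x[1]*.01,r.x[2]*.2])
        if best is None or r2[0]<best[0]: best=r2
    return best
E
cat > g.py <<'E'
from fit import *
approx=dict(thick_packer=(.601,-.348),middle_packer=(.562,-.444),thin_packer=(.668,-.227),wedge=(.39,-.348))
ctrl_pose=(ctrl.read_tcp_pos(),ctrl.read_tcp_rot())
for n in ["wrist","side","scene"]:
    im=eyes.get_image(n); cv2.imwrite(f"pics/{n}1.png",im[:,:,::-1])
out={}
cs={n:cam(n,ctrl_pose) for n in("wrist","side","scene")}
for k,xy in approx.items():
    v={}
    for n,c in cs.items():
        px=proj(c,[[*xy,.022]])[0]
        for r in finder.trace(n,k):
            l,t,w,h=r["rect"]
            if abs(l+w/2-px[0])<15 and abs(t+h/2-px[1])<18: v[n]=r["region"]; print(k,n,round(r["score"],2),r["rect"]); break
    for n in v:
        f=fit([(cs[n],v[n])],k,xy); print("  ",n,round(f[0],3),np.round(f[1],4))
    f=fit([(cs[n],v[n]) for n in v],k,xy); print("  all",round(f[0],3),np.round(f[1],4))
    out[k]=f[1]
import json; json.dump(out,open("poses.json","w"))
ctrl.reach([.46,-.237,.2],down(0))
wsnap("pics/tray1.png"); print(ctrl.read_time_s())
for r in finder.landmark_of("wrist","tray"): print(r)
E
python3 g.py
```

```text
thick_packer wrist 0.73 [237.1, 89.6, 39.3, 43.0]
thick_packer side 0.71 [229.3, 186.6, 17.0, 26.8]
thick_packer scene 0.74 [264.5, 157.8, 22.7, 29.1]
   wrist 0.051 [ 0.5997 -0.349   0.1044]
   side 0.163 [ 0.5966 -0.3521  0.1523]
   scene 0.107 [ 0.5983 -0.348   0.0742]
  all 0.403 [ 0.599  -0.349  -1.4756]
middle_packer wrist 0.68 [317.8, 131.2, 47.6, 30.2]
middle_packer side 0.91 [255.8, 163.8, 11.0, 22.9]
middle_packer scene 0.63 [271.4, 192.6, 20.7, 30.2]
   wrist 0.039 [ 0.5616 -0.4453 -0.0481]
   side 0.107 [ 0.5586 -0.4451  0.0221]
   scene 0.052 [ 0.5606 -0.4448 -0.1149]
  all 0.309 [ 0.5607 -0.4454 -0.0696]
thin_packer wrist 0.57 [114.0, 32.6, 49.7, 28.4]
thin_packer side 0.81 [183.5, 219.6, 17.8, 32.6]
thin_packer scene 0.48 [272.3, 123.8, 11.1, 23.2]
   wrist 0.092 [ 0.6675 -0.2267 -0.2639]
   side 0.121 [ 0.6656 -0.2241 -0.1537]
   scene 0.074 [ 0.6675 -0.2233 -0.2392]
  all 0.395 [ 0.6671 -0.2254 -0.2425]
wedge wrist 0.58 [242.1, 260.6, 29.7, 43.3]
wedge side 0.88 [329.5, 189.5, 16.4, 37.4]
wedge scene 0.83 [174.3, 184.7, 18.6, 28.0]
   wrist 0.125 [ 0.3915 -0.3457 -0.1015]
   side 0.22 [ 0.3878 -0.3439 -0.1629]
   scene 0.179 [ 0.3855 -0.3447 -0.0677]
  all 0.562 [ 0.3874 -0.3455 -0.148 ]
3.4833
{'centre': [255.0, 135.5], 'score': 0.82}
```

View pics/tray1.png

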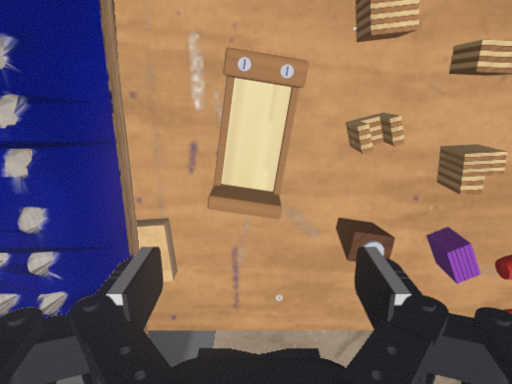

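View pics/side1.png

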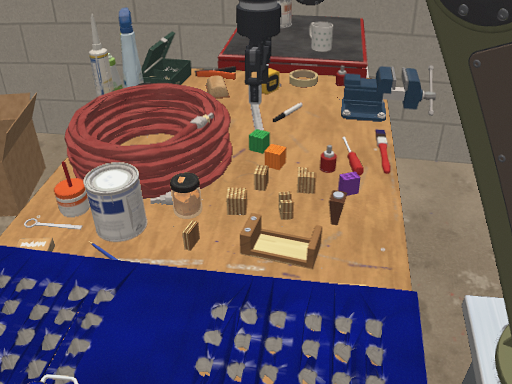

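Now a zoomed view of the tray for edge measurement.

```bash
python3 - <<'E'
import cv2
a=cv2.imread("pics/tray1.png")[35:225,195:320]
cv2.imwrite("pics/tz.png",cv2.resize(a,None,fx=4,fy=4,interpolation=cv2.INTER_CUBIC)[:600] if 0 else cv2.resize(a,None,fx=3.1,fy=3.1,interpolation=cv2.INTER_CUBIC))
E
```

```text
(no output)
```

View pics/tz.png

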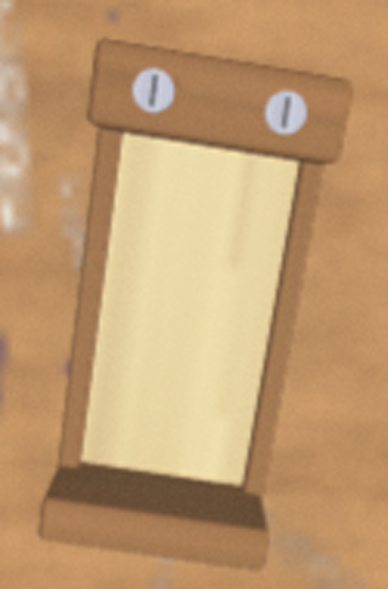

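```bash
python3 - <<'E'
from h import *
d=np.load("pics/tray1.npz"); c=cam("wrist",(d["pos"],d["q"]))
f=lambda pts:[(195+(x+.5)/3.1-.5,35+(y+.5)/3.1-.5) for x,y in pts]
for nm,pts,zs in [("stop inner top",[(90,127),(333,163)],(.05,.056)),("stop outer top",[(100,40),(350,80)],(.05,.056)),("cleat top in",[(48,497),(266,528)],(.05,.056)),("cleat top out",[(42,540),(262,570)],(.05,.056)),("cleat foot",[(80,463),(245,488)],(.006,)),("lipL",[(123,133),(80,463)],(.006,.014)),("lipR",[(299,162),(245,488)],(.006,.014)),("lipR out/Lout",[(319,162),(263,490),(98,128),(62,465)],(.014,.02)),("screws",[(153,90),(286,111)],(.05,.056))]:
  for z in zs:
    P=unproj(c,f(pts),z)[:,:2]; v=P[1]-P[0]; print(nm,z,P.round(4).tolist(),"mid",P[:2].mean(0).round(4),"ang",round(float(np.degrees(np.arctan2(v[1],v[0]))),2),"len",round(float(np.hypot(*v)),4))
E
```

```text
stop inner top 0.05 [[0.5455, -0.2091], [0.5361, -0.2753]] mid [ 0.5408 -0.2422] ang -98.13 len 0.0668
stop inner top 0.056 [[0.5453, -0.2097], [0.5361, -0.2745]] mid [ 0.5407 -0.2421] ang -98.13 len 0.0654
stop outer top 0.05 [[0.5674, -0.2125], [0.5574, -0.2791]] mid [ 0.5624 -0.2458] ang -98.57 len 0.0673
stop outer top 0.056 [[0.5667, -0.213], [0.5569, -0.2782]] mid [ 0.5618 -0.2456] ang -98.57 len 0.066
cleat top in 0.05 [[0.4404, -0.1932], [0.4304, -0.2588]] mid [ 0.4354 -0.226 ] ang -98.67 len 0.0664
cleat top in 0.056 [[0.4423, -0.1941], [0.4325, -0.2584]] mid [ 0.4374 -0.2262] ang -98.67 len 0.065
cleat top out 0.05 [[0.4266, -0.1908], [0.4167, -0.2578]] mid [ 0.4217 -0.2243] ang -98.43 len 0.0678
cleat top out 0.056 [[0.4289, -0.1917], [0.4191, -0.2574]] mid [ 0.424  -0.2246] ang -98.43 len 0.0664
cleat foot 0.006 [[0.4384, -0.1979], [0.4293, -0.2544]] mid [ 0.4339 -0.2262] ang -99.12 len 0.0572
lipL 0.006 [[0.5454, -0.2151], [0.4384, -0.1979]] mid [ 0.4919 -0.2065] ang 170.92 len 0.1084
lipL 0.014 [[0.5451, -0.2156], [0.4407, -0.1989]] mid [ 0.4929 -0.2072] ang 170.92 len 0.1058
lipR 0.006 [[0.5366, -0.2702], [0.4293, -0.2544]] mid [ 0.483  -0.2623] ang 171.66 len 0.1085
lipR 0.014 [[0.5366, -0.2694], [0.4318, -0.2541]] mid [ 0.4842 -0.2617] ang 171.66 len 0.1059
lipR out/Lout 0.014 [[0.5366, -0.2756], [0.4311, -0.2601], [0.5466, -0.208], [0.44, -0.1929]] mid [ 0.4838 -0.2678] ang 171.67 len 0.1066
lipR out/Lout 0.02 [[0.5365, -0.2749], [0.433, -0.2597], [0.5464, -0.2086], [0.4417, -0.1937]] mid [ 0.4848 -0.2673] ang 171.67 len 0.1047
screws 0.05 [[0.5549, -0.2263], [0.5495, -0.2621]] mid [ 0.5522 -0.2442] ang -98.55 len 0.0362
screws 0.056 [[0.5545, -0.2266], [0.5492, -0.2616]] mid [ 0.5519 -0.2441] ang -98.55 len 0.0354
```

Tray pose: (0.4876, -0.2343), yaw -0.149. The edges agree with each other. I'll pick and place the thick packer now.

```bash
cat >> h.py <<'E'
TR=np.array([.4876,-.2343]); TY=-.149
def tray(x,y=0): 
    return TR+Ro.from_euler('z',TY).as_matrix()[:2,:2]@np.array([x,y])
def pick(x,y,yaw,z,off=0,strength=50,lift=.09):
    p=np.array([x,y])+off*np.array([np.cos(yaw),np.sin(yaw)])
    ctrl.release() if ctrl.read_width()<.08 else None
    ctrl.reach([*p,z+.08],down(yaw))
    hit=ctrl.movel([*p,z],.12,until_force=15); print("hit",hit)
    ctrl.clamp(strength); print("width",ctrl.read_width())
    ctrl.movel([*p,z+lift],.2); print("width",ctrl.read_width(),"F",ctrl.read_ft_force().round(1))
E
python3 - <<'E'
from h import *
pick(.5995,-.349,.10,.014)
off=0
a=tray(27); ctrl.reach([*a,.09],down(TY))
wsnap("pics/hold1.png"); print(ctrl.read_time_s())
E
```

```text
hit False
width 0.03933694133512376
width 0.039025131056663845 F [-0.5  0.2 -1.5]Traceback (most recent call last):
  File "<stdin>", line 4, in <module>
station.IKError: the arm cannot take that pose within its joint ranges
```

```bash
python3 - <<'E'
from h import *
print(tray(27),ctrl.read_tcp_pos(),ctrl.read_q().round(2),ctrl.read_time_s())
for z in (.05,.07,.09,.1,.12,.15):
  for y in (TY,TY+np.pi,0,): 
    q=ctrl.solve_ik([*tray(27),z],down(y)); print(z,y,None if q is None else q.round(2))
E
```

```text
[27.18844058 -4.24243074] [ 0.59898656 -0.34867806  0.10257039] [-0.58  0.74  1.18  0.    1.23  0.89] 6.2833
0.05 -0.149 None
0.05 2.992592653589793 None
0.05 0 None
0.07 -0.149 None
0.07 2.992592653589793 None
0.07 0 None
0.09 -0.149 None
0.09 2.992592653589793 None
0.09 0 None
0.1 -0.149 None
0.1 2.992592653589793 None
0.1 0 None
0.12 -0.149 None
0.12 2.992592653589793 None
0.12 0 None
0.15 -0.149 None
0.15 2.992592653589793 None
0.15 0 None
```

My `tray()` helper took millimetres as metres, and nothing moved wrongly. Fixing it.

```bash
sed -i 's/np.array(\[x,y\])$/np.array([x,y])*.001/' h.py; python3 - <<'E'
from h import *
a=tray(27); print(a); ctrl.reach([*a,.09],down(TY))
wsnap("pics/hold1.png"); print(ctrl.read_time_s())
E
```

```text
[ 0.51430084 -0.23830813]
6.95
```

View pics/hold1.png

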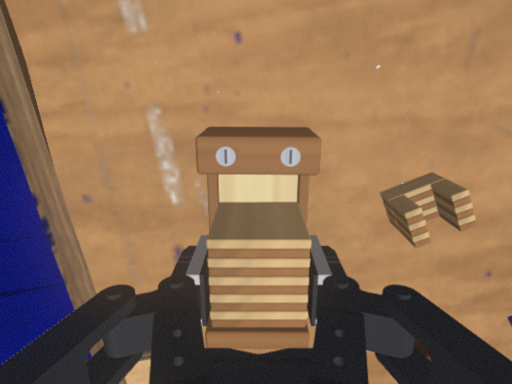

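The block is held level and square. The screws lie on one row (157) and the block is centred at column 259, in line with the tray. Placing it.

```bash
cat >> h.py <<'E'
def place(x,z,push,force=10,step=14,zdown=True):
    a=tray(x); ctrl.movel([*a,z+.006],.12)
    hit=ctrl.movel([*a,z-.003],.03,until_force=4); zc=ctrl.read_tcp_pos()[2]; print("floor",hit,zc)
    ctrl.movel([*a,zc+.0007],.03)
    b=tray(x+step); hit=ctrl.movel([*b,zc+.0007],.02,until_force=force)
    p=ctrl.read_tcp_pos(); xy=Ro.from_euler('z',-TY).as_matrix()[:2,:2]@(p[:2]-TR)*1000
    print("push",hit,"tray xy",xy.round(2),"F",ctrl.read_ft_force().round(1))
    return p
E
python3 - <<'E'
from h import *
p=place(27,.020,1)
E
```

```text
floor True 0.020313265529135007
push True tray xy [33.46  0.14] F [ 0.1  0.3 -1.8]
```

```bash
python3 - <<'E'
from h import *
p=ctrl.read_tcp_pos(); ctrl.movel([p[0],p[1],p[2]-.0007],.03)
ctrl.release(); ctrl.movel([p[0],p[1],.13],.2)
wsnap("pics/after1.png")
pick(.5612,-.4453,-.06,.014)
ctrl.reach([*tray(-7),.09],down(TY))
wsnap("pics/hold2.png"); print(ctrl.read_time_s())
E
```

```text
hit False
width 0.039376488424960436
width 0.038829007586531336 F [-0.1 -0.6 -1.9]
13.8667
```

View pics/after1.png

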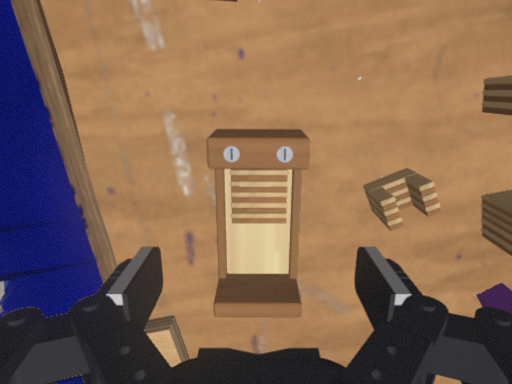

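View pics/hold2.png

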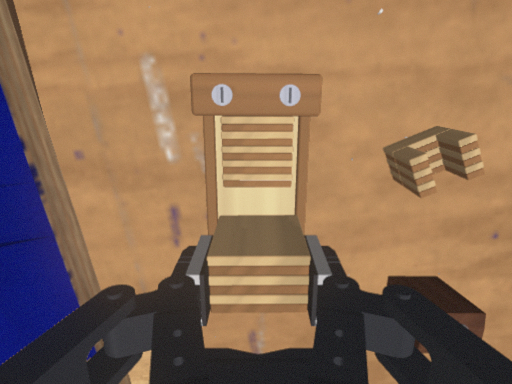

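The thick packer sits squarely against the stop (rows 168–222). The middle one is held aligned (columns 208–310). Placing it.

```bash
python3 - <<'E'
from h import *
p=place(-7,.020,1,force=8)
p=ctrl.read_tcp_pos(); ctrl.movel([p[0],p[1],p[2]-.0007],.03)
ctrl.release(); ctrl.movel([p[0],p[1],.13],.2)
wsnap("pics/after2.png")
pick(.6673,-.2252,-.25,.014,off=-.0045)
ctrl.reach([*tray(-30),.09],down(TY))
wsnap("pics/hold3.png"); print(ctrl.read_time_s())
E
```

```text
floor True 0.02026184648568265
push True tray xy [0.37 0.21] F [-0.2 -0.3 -0.8]
hit False
width 0.03901857519122203
width 0.03867924974518187 F [-0.4 -0.4 -1. ]
20.625
```

View pics/after2.png

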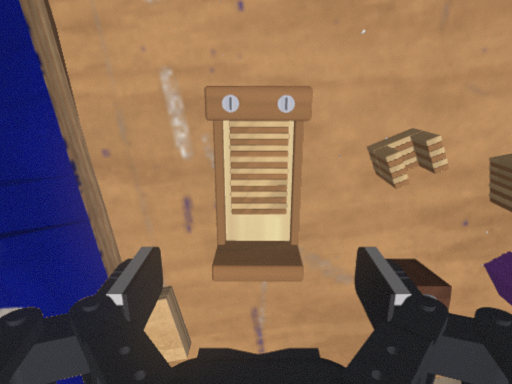

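View pics/hold3.png

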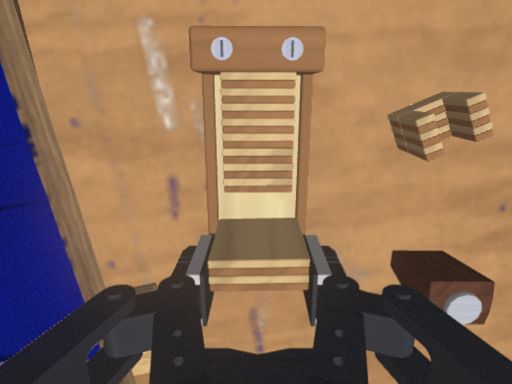

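Two packers now sit tight (rows 120–215) and the thin one is held square. Placing it.

```bash
python3 - <<'E'
from h import *
p=place(-30,.020,1,force=7)
p=ctrl.read_tcp_pos(); ctrl.movel([p[0],p[1],p[2]-.0007],.03)
ctrl.release(); ctrl.movel([p[0],p[1],.13],.2)
wsnap("pics/after3.png")
# wedge look
ctrl.reach([.40,-.345,.2],down(-.1))
im,c=wsnap("pics/wedge1.png")
from fit import fit
for r in finder.trace("wrist","wedge")[:2]:
    print(round(r["score"],2),r["rect"])
    f=fit([(c,r["region"])],"wedge",(.388,-.345)); print(f)
print(ctrl.read_time_s())
E
```

```text
floor True 0.02012604460320883
push True tray xy [-24.11   0.14] F [-0.4  0.1 -1.2]
0.85 [238.7, 165.6, 45.4, 39.5]
(np.float64(0.118728403593642), [np.float64(0.38955704408016206), np.float64(-0.3458222635535435), np.float64(-0.21399599558045568)])
0.2 [339.1, 69.0, 53.8, 53.7]
(np.float64(1.0), [np.float64(0.38800000000000007), np.float64(-0.34500000000000003), np.float64(-0.75)])
24.55
```

View pics/after3.png

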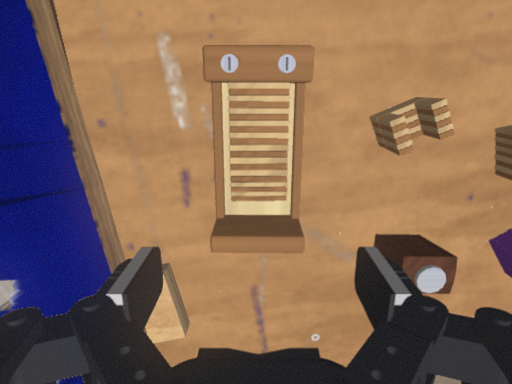

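View pics/wedge1.png

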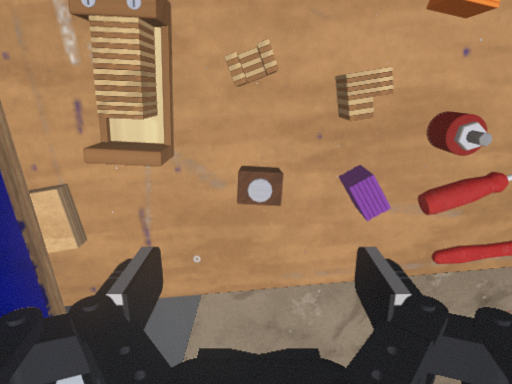

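All three are in a tight row, with the gap left at the cleat end. The wedge stands upright, with its button at (260,190). Picking it.

```bash
python3 - <<'E'
from h import *
d=np.load("pics/wedge1.npz"); c=cam("wrist",(d["pos"],d["q"])); u=unproj(c,[(260,190)],.065)[0]; print(u)
u=.5*u[:2]+.5*np.array([.3885,-.3457])
pick(u[0],u[1],-.15,.028,off=.002,lift=.12)
ctrl.reach([*tray(-38),.13],down(TY))
wsnap("pics/hold4.png"); print(ctrl.read_time_s())
E
```

```text
[ 0.38917998 -0.34561542  0.065     ]
hit False
width 0.03911422607309785
width 0.03934464291888517 F [-0.1  0.6 -0.9]
27.7083
```

View pics/hold4.png

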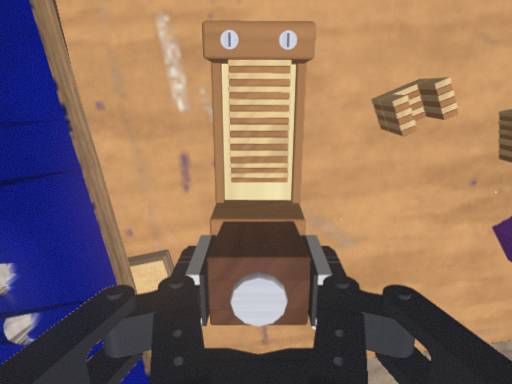

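```bash
python3 - <<'E'
from h import *
a=tray(-38)
ctrl.movel([*a,.06],.12)
h=ctrl.movel([*a,.030],.02,until_force=10); print(h,ctrl.read_tcp_pos(),ctrl.read_ft_force().round(1))
wsnap("pics/press1.png"); im=eyes.get_image("side"); cv2.imwrite("pics/sp1.png",cv2.resize(im[170:290,180:380,::-1],None,fx=4,fy=4))
print(ctrl.read_time_s())
E
```

```text
True [ 0.4503159  -0.22876033  0.03450231] [-1.   0.4  5.1]
29.7083
```

View pics/sp1.png

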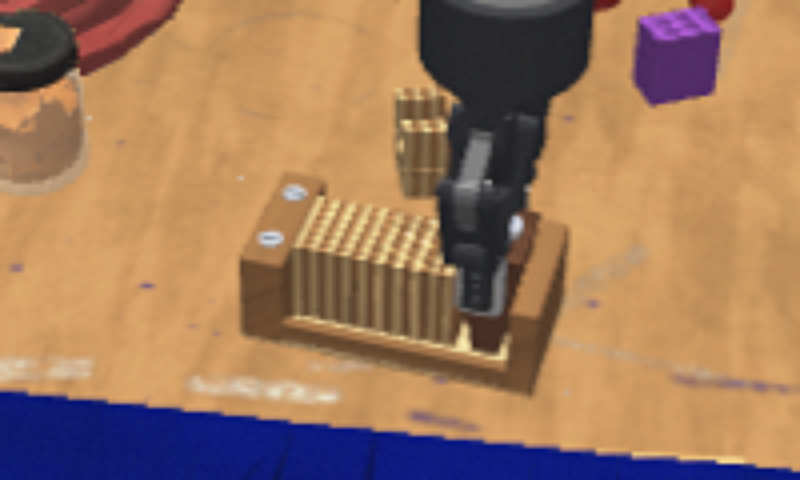

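It reached z = 0.0345, against about 0.0342 expected on the floor. I'll release and press on the button with shut fingers to seat it.

```bash
python3 - <<'E'
from h import *
a=tray(-38); b=tray(-40)
ctrl.release(); ctrl.movel([*a,.13],.2)
wsnap("pics/after4.png")
ctrl.clamp(20); ctrl.movel([*b,.095],.15)
h=ctrl.movel([*b,.066],.02,until_force=15); print(h,ctrl.read_tcp_pos(),ctrl.read_ft_force().round(1))
ctrl.sleep(.3); print(ctrl.read_tcp_pos(),ctrl.read_ft_force().round(1))
ctrl.movel([*b,.14],.15); ctrl.release()
wsnap("pics/after5.png")
ctrl.reach([.45,-.45,.3],down(0))
for n in("side","scene"):
    im=eyes.get_image(n); cv2.imwrite(f"pics/{n}9.png",im[:,:,::-1])
cv2.imwrite("pics/s9z.png",cv2.resize(cv2.imread("pics/side9.png")[160:280,180:380],None,fx=4,fy=4,interpolation=cv2.INTER_CUBIC))
a5=cv2.imread("pics/after5.png"); cv2.imwrite("pics/a5z.png",cv2.resize(a5[20:260,170:350],None,fx=2.5,fy=2.5,interpolation=cv2.INTER_CUBIC))
print(ctrl.read_time_s())
E
```

```text
True [ 0.44849414 -0.22855207  0.0710774 ] [-0.7  2.   8. ]
[ 0.44835411 -0.2284888   0.07105847] [-0.7  0.8  7.1]
36.075
```

View pics/s9z.png

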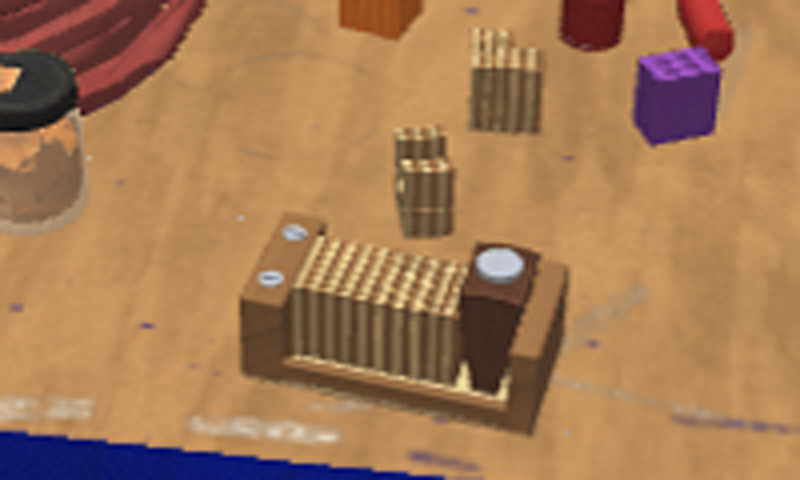

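View pics/after5.png

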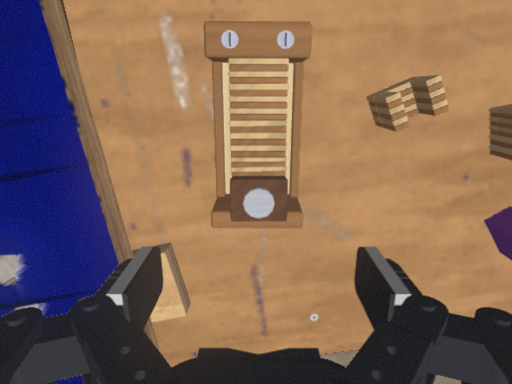

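View pics/scene9.png

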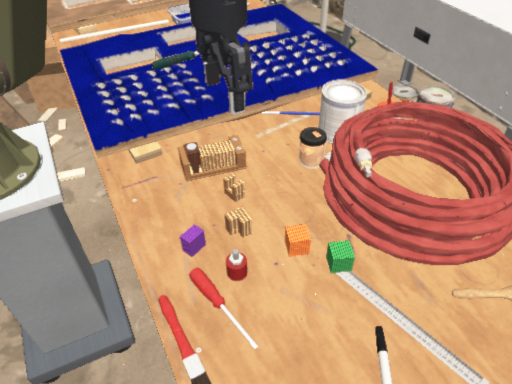

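View pics/a5z.png

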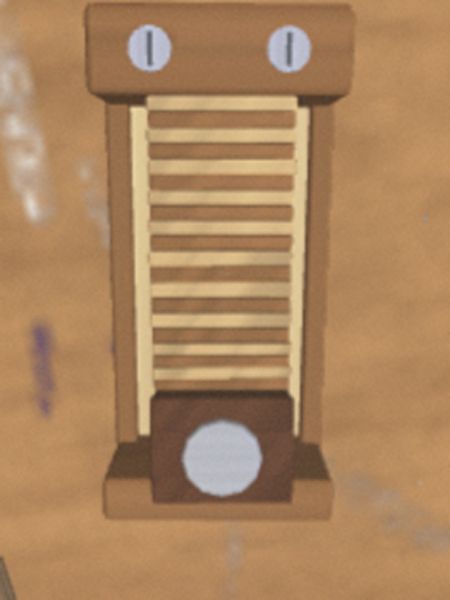

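The zoom shows no gaps between the stop and the wedge. The edges line up and are square, and the wedge is down. Handing in.

```bash
python3 - <<'E'
from h import *
ctrl.job_done()
E
```

```text
the job is handed in; nothing more can be done
```

I packed the thick, middle and thin packers in that order against the tray's end stop. Each was pushed up to the last until contact was felt. The wedge then went into the gap narrow end down and was pressed on its button with about 15 N.

**Last checks:**
- **Wedge seated:** the button top measured z = 0.0711 m, against 0.071 m expected with the wedge on the tray floor.
- **Row:** the wrist and side pictures show a square row with no visible gaps.
- **Left alone:** the two spoiled blocks, the jar, the hole saw and the coloured look-alikes were not touched and stand where they were in the pictures.
- **Time:** about 36 s of the 96 s allowed, with the robot clear of everything at hand-in.

**Small disagreements:**
- The push contacts came 0.5 to 0.6 mm short of the nominal centres, within the accuracy of the tray and grip measurements.
- While held in the gripper, the wedge stopped about 0.3 mm above the expected floor height, so I pressed it again on the button.

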